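# Stack, square and box the rack plates

### The arm

A 6-joint arm with a two-finger parallel gripper is mounted at the origin on the work surface. World frame = base frame: x ahead of the robot, y to its left, z up, the work surface at z = 0. Lengths are in m, angles in degrees, forces in N, time in s.
With the tool pointing down it reaches from about 0.35 to 0.875 m from the base axis. Payload 4.2 kg.
Tool frame: the origin (TCP) lies at the very end of the fingers, on their centre line; the grasp point (between the pads) lies 19 mm behind it; z points along the fingers, y is the line along which they close (so a half turn about z gives the same grasp; the last joint's range is limited). The gripper opens to 87 mm and grips with 3 to 60 N. Pads are 19 mm wide; open, the fingers measure 117 mm over their backs; the gripper's body (75 mm by 190 mm) begins 51 mm behind the grasp point.
Start: joints at [-53.652, 22.042, 0.453, 0, -68.411, -14.817], TCP at [0.229, -0.581, 0.223] pointing down, gripper open.
Joint ranges: [-179.83, 179.83], [-69.29, 118.12], [-61.27, 80.66], [-181.25, 117.63], [-171.15, -9.14], [-177.46, 177.46]. Speed limits (degrees/s): [159.86, 159.86, 180, 180, 180, 180].

### API

Orientations are given as a 3x3 rotation matrix whose columns are the frame's x, y, z axes.
In Python, from station import r gives the robot as it stands.
- The arm moves only by the tool jog_arm, never from a script. Its argument "plan" is text: rows parted by semicolons, each of 7 numbers parted by spaces: the shift along the tool's x, y, z normalised to -1 to 1, where 1 is 0.025 m, then the turn, a rotation vector about the tool's x, y, z normalised to -1 to 1, where 1 is 8 degrees, then the closure, from -1 (fully open) to 1 (shut). A call has exactly 10 rows; each row shifts and turns the commanded pose from where the row before left it, along the tool's axes as they then stand; what a row does not reach is not made up. A row lasts 1/10 s, in which the tool goes at most 50 mm and 8.59 degrees, less where a joint would pass 70% of its speed; a pose out of reach is approached as far as the arm can. A call with a number of a shift or a turn outside -1 to 1 is refused whole. A call with a gripper value outside its range is refused whole. The fingers move at their own pace and stop on an object; the grip force is fixed at half the most. Time passes only in rows, so rows that do not move let the fingers close, or fill a call up. It gives the time, the measured TCP pose, the force, the opening and the grip force at its end, in the units of the state.
- r.sense(): the state, without advancing time (a new reading comes with each control period).
- r.capture(name): name is "scene" or "top" or "wrist"; returns (picture, depth): 384x512x3 uint8, red, green, blue; 384x512 float32, m along the optical axis (not along the pixel's ray), 0 where there is no reading.
- r.get_calibration(name): a dict with "mtx" (3x3 intrinsics, pixels), "distortion" ([k1, k2, p1, p2, k3] as OpenCV has them; the pictures are not rectified), "extrinsics" (4x4, takes a point from camera to world coordinates). Camera axes: x right, y up, looking along -z (the intrinsics and any distortion apply to the point x, -y, -z); pixel columns grow to the right and rows downward; lengths in m; the calibration is good to about 2 mm. A picture is of the moment at which its call begins: read the wrist's pose just before it. get_calibration takes no time and is no camera call; for the wrist camera it gives the pose at the moment of the call.
- r.finish_job(): hands the job in; it is judged then, once.
The state is a dict: "time_s": time; "joints": joint angles; "joint_velocities": joint speeds; "effort": joint torques, N m; "tcp_pos": TCP position; "ee_rot": TCP orientation; "wrist_force": force on the tool from outside, world axes, zero at the start; "moment": the same for the moment, N m; "gripper_width": opening from 0.0 (shut) to 1.0 (fully open); "gripper_force": force on a finger pad.
Only numpy, scipy, OpenCV 4.12 (cv2) and the standard library are available. Lean on these libraries where they do the work, as an engineer would, in place of code of your own. Each camera call takes 0.05 s, during which the arm holds its last target. There are 200 camera calls.

### The job

Stack all the loose aluminium plates flat on the open bed of the wooden packing jig, lengthwise along the fence, and tap the pile up against the fence and at its ends until all the edges are flush. Then slide the squared pile along the fence into the case until every plate is fully home against the end wall, and set the cover on top so that it sits seated and level on the case's rim. Leave the other things on the bench where they are.

Things in the scene. Friction and masses are not known exactly. Their poses are not given: they have to be found in the camera images.
- jig: Wooden packing jig fixed to the bench; place and yaw vary. Origin: underside, at the case's mouth on the case's centre line. Plywood floor 5 mm thick, x -88 to +30, y -154 to +70 mm. y<0 is the open bed, open at its near (-x) side and -y end; y>0 is the open-topped case. A short flare leads in at the case's near wall (from x=-24, y=0 out to about x=-37, y=-18).
- fence (a point): Long wooden fence on the jig's far side, 6 mm thick, 36 high above the bed, all along the jig from y=-154 to +70 mm (it is also the case's far wall). Point: top edge of its inner face, at jig x=+24, y=-70, z=+41 mm. A plate lying against it lengthwise (its y along the jig's y) has its centre at jig x=+1.5 mm.
- pile (a point): Point on the top of the open bed, at jig x=+1.5, y=-70, z=+5 mm: a good place for the centre of the squared pile, against the fence, clear of the case.
- home (a point): Point on the case's floor, jig x=0, y=+29, z=+5 mm: centre of a plate that is fully home. Case inside: 48 wide (x -24 to +24), walls 6 thick and 36 high, mouth open toward -y at y=0, end wall's inner face at y=+64 mm. A plate pushed home on the end wall leaves 6 mm sticking out of the mouth.
- rim (a point): Centre of the case's rim, jig x=0, y=+32, z=+41 mm. The cover's board rests on the three walls' tops (there is no wall at the mouth) with its lip between them; the cover's origin is then at jig x=0, y=+32, z=+37 mm.
- cover: Loose plywood cover of the case: a board 60 (x) x 76 (y) x 5 with a lip 43 x 59 x 4 centred under it that drops between the case's walls, and a dark wooden grip bar 12 (x) x 44 (y) x 24 high centred on top. Origin: centre of the underside of the lip; board from z=4 to 9, bar from z=9 to 33 mm. Either way round fits. 110 g (+-30%).
- plate0: Loose flat aluminium bracket plate, 45 (x) x 70 (y, lengthwise) x 6 mm thick with dark hole marks, about 55 g; origin: centre of its underside. All plates are alike; three to five of them are there, lying flat on the bench.
- plate1: Loose flat aluminium bracket plate, 45 (x) x 70 (y, lengthwise) x 6 mm thick with dark hole marks, about 55 g; origin: centre of its underside. All plates are alike; three to five of them are there, lying flat on the bench.
- plate2: Loose flat aluminium bracket plate, 45 (x) x 70 (y, lengthwise) x 6 mm thick with dark hole marks, about 55 g; origin: centre of its underside. All plates are alike; three to five of them are there, lying flat on the bench.
- plate3: Loose flat aluminium bracket plate, 45 (x) x 70 (y, lengthwise) x 6 mm thick with dark hole marks, about 55 g; origin: centre of its underside. All plates are alike; three to five of them are there, lying flat on the bench.
- plate4: Loose flat aluminium bracket plate, 45 (x) x 70 (y, lengthwise) x 6 mm thick with dark hole marks, about 55 g; origin: centre of its underside. All plates are alike; three to five of them are there, lying flat on the bench.
- grease_tub: Bystander: white round grease tub with black cap, 60 dia x 55 high (mm); origin at its underside or handle. Leave it where it is.
- spacer: Bystander: small dark steel ring, 38 outside dia x 12 high (mm); origin at its underside or handle. Leave it where it is.
- wrench: Bystander: steel wrench lying flat (mm); origin at its underside or handle. Leave it where it is.
- screwdriver: Bystander: screwdriver lying flat (mm); origin at its underside or handle. Leave it where it is.
- cog: Bystander: stepped steel cog, 72 dia x 20 high (mm); origin at its underside or handle. Leave it where it is.
- mug: Bystander: white mug, 76 dia x 90 high (mm); origin at its underside or handle. Leave it where it is.
- bearing_tin: Bystander: small dark tin with steel cap, 50 dia x 35 high (mm); origin at its underside or handle. Leave it where it is.
Mind the look-alikes: they are no part of the job. Leave any purple or red look-alike of the plate3 alone.

How it is judged (in metres and radians):
On the way, in this order (a step that is already met when the one before it is completed fails the run):
1. all plates in one pile on the open bed (jig y -120 to -10 mm), against the fence within 3 mm, along it within 0.06 rad, end edges within 3 mm of one another (x of plate0 in the frame of jig between -0.0015 and 0.0045 m and y of plate0 in the frame of jig between -0.12 and -0.01 m and angle between the y axis of each of plate0, plate1, plate2, plate3, plate4 and the y axis of jig, either way round below 0.06 rad and angle between the z axis of each of plate0, plate1, plate2, plate3, plate4 and the z axis of jig, either way round below 0.06 rad and y of plate0 in the frame of plate1 between -0.003 and 0.003 m and y of plate0 in the frame of plate2 between -0.003 and 0.003 m and y of plate0 in the frame of plate3 between -0.003 and 0.003 m and y of plate0 in the frame of plate4 between -0.003 and 0.003 m and x of plate1 in the frame of jig between -0.0015 and 0.0045 m and y of plate1 in the frame of jig between -0.12 and -0.01 m and y of plate1 in the frame of plate2 between -0.003 and 0.003 m and y of plate1 in the frame of plate3 between -0.003 and 0.003 m and y of plate1 in the frame of plate4 between -0.003 and 0.003 m and x of plate2 in the frame of jig between -0.0015 and 0.0045 m and y of plate2 in the frame of jig between -0.12 and -0.01 m and y of plate2 in the frame of plate3 between -0.003 and 0.003 m and y of plate2 in the frame of plate4 between -0.003 and 0.003 m and x of plate3 in the frame of jig between -0.0015 and 0.0045 m and y of plate3 in the frame of jig between -0.12 and -0.01 m and y of plate3 in the frame of plate4 between -0.003 and 0.003 m and x of plate4 in the frame of jig between -0.0015 and 0.0045 m and y of plate4 in the frame of jig between -0.12 and -0.01 m), for 0.3 s.
2. the whole pile slid into the case: every plate's end within about 3.5 mm of the end wall (x of plate0 in the frame of jig between -0.005 and 0.005 m and y of plate0 in the frame of jig between 0.0255 and 0.032 m and z of plate0 in the frame of jig between 0.003 and 0.038 m and angle between the z axis of each of plate0, plate1, plate2, plate3, plate4 and the z axis of jig, either way round below 0.06 rad and x of plate1 in the frame of jig between -0.005 and 0.005 m and y of plate1 in the frame of jig between 0.0255 and 0.032 m and z of plate1 in the frame of jig between 0.003 and 0.038 m and x of plate2 in the frame of jig between -0.005 and 0.005 m and y of plate2 in the frame of jig between 0.0255 and 0.032 m and z of plate2 in the frame of jig between 0.003 and 0.038 m and x of plate3 in the frame of jig between -0.005 and 0.005 m and y of plate3 in the frame of jig between 0.0255 and 0.032 m and z of plate3 in the frame of jig between 0.003 and 0.038 m and x of plate4 in the frame of jig between -0.005 and 0.005 m and y of plate4 in the frame of jig between 0.0255 and 0.032 m and z of plate4 in the frame of jig between 0.003 and 0.038 m), for 0.2 s.
At the end, for the whole second after the job is handed in: Every plate lies flat in the case, its end within about 3.5 mm of the end wall; the cover is seated on the case: within 4 mm of centre, within about 2.5 mm of its seated height, level within 0.035 rad, along the case within 0.1 rad, and at rest (all of step 2 and x of cover in the frame of jig between -0.004 and 0.004 m and y of cover in the frame of jig between 0.028 and 0.036 m and z of cover in the frame of jig between 0.0345 and 0.0392 m and angle between cover's own z axis and vertical below 0.035 rad and angle between the y axis of cover and the y axis of jig, either way round below 0.1 rad and linear speed of cover below 0.02 m/s); the robot touches nothing.
It fails at once if a bystander is pushed more than 4 cm from its place (distance of any of grease_tub, spacer, wrench, screwdriver, cog, mug, bearing_tin from where it was at the start of the episode above 0.04 m).
Of plate0, plate1, plate2, plate3, plate4 only 3 to 5 are there at a start; the rules pass over those that are not, and their reading is None.
At some moment in a run one of plate0, plate1, plate2, plate3, plate4, cover may be knocked a few centimetres aside while the robot is not near it.
Once in a run the grip may slacken for a moment while it holds something.
It also fails if it takes over 210 s, if anything falls off the work surface, if the arm or the gripper's body presses on something with over 40 N, if the wrist force passes 120 N, or if a joint passes its speed limit or range.

## Working session

There is one attempt and no reset: what is moved stays moved. The work goes in short steps, Python scripts to look and compute and a tool call to move; the robot and the scene stay as the last step left them, time stands still between calls to the robot, and variables do not carry over. Pictures are saved under pics/ and viewed, at most 14 in all, crops included, and the job is handed in when it is done.

Besides the shell and the picture viewer there is one more tool, called as name(argument=value, ...) on one line, values as JSON. jog_arm: Moves the arm, as the interface text tells. Scaled input: -1 to 1 covers 0.025 m each way for a shift and 8 degrees each way for a turn. Its arguments: {"type":"object","properties":{"plan":{"type":"string"}},"required":["plan"]}

```bash
ls; mkdir -p pics; cat > h.py <<'E'
import numpy as np, cv2
from station import r
def snap(n,f):
    c=r.get_calibration(n); p,d=r.capture(n)
    cv2.imwrite(f'pics/{f}.png',p[:,:,::-1]); np.savez(f'pics/{f}.npz',p=p,d=d,K=c['mtx'],D=np.array(c['distortion'],float),E=c['extrinsics'])
    return load(f)
def load(f): return dict(np.load(f'pics/{f}.npz'))
def ray(s,uv):
    q=cv2.undistortPoints(np.array(uv,float).reshape(-1,1,2),s['K'],s['D']).reshape(-1,2)
    v=np.c_[q[:,0],-q[:,1],-np.ones(len(q))]@s['E'][:3,:3].T
    return s['E'][:3,3],v
def onz(s,uv,z):
    o,v=ray(s,uv); return o+v*((z-o[2])/v[:,2])[:,None]
def cloud(s):
    h,w=s['d'].shape; u,v=np.meshgrid(np.arange(w),np.arange(h))
    o,R=ray(s,np.c_[u.ravel(),v.ravel()]); return (o+R*s['d'].reshape(-1,1)).reshape(h,w,3)
E
python3 - <<'E'
from h import *
for n in('scene','top'):
    s=snap(n,n); print(n,s['E'].round(3).tolist(),s['K'][0,0],s['D'])
a=r.sense();print(a['time_s'],a['tcp_pos'],np.round(a['ee_rot'],3),a['gripper_width'])
E
```

```text
pics
scene [[0.254, -0.601, 0.758, 1.484], [0.967, 0.15, -0.205, -0.206], [0.01, 0.785, 0.619, 0.811], [0.0, 0.0, 0.0, 1.0]] 431.1892691982 [-0.12945642  0.          0.          0.          0.        ]
top [[-0.001, 0.99, -0.138, 0.423], [-1.0, -0.0, 0.005, 0.035], [0.005, 0.138, 0.99, 1.028], [0.0, 0.0, 0.0, 1.0]] 370.5085369399888 [-0.03538091  0.          0.          0.          0.        ]
0.1 [ 0.22922491 -0.58086625  0.22157603] [[-0.93  -0.367 -0.001]
 [-0.367  0.93   0.002]
 [ 0.     0.002 -1.   ]] 1.0003493991275842
```

View pics/top.png

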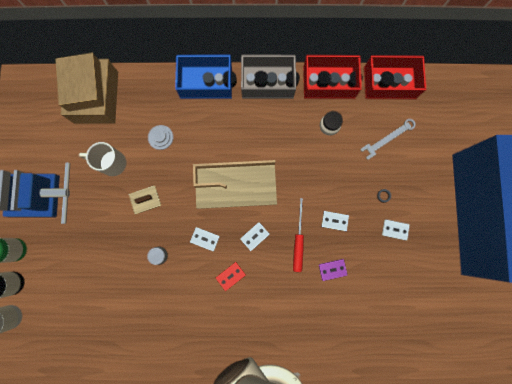

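View pics/scene.png

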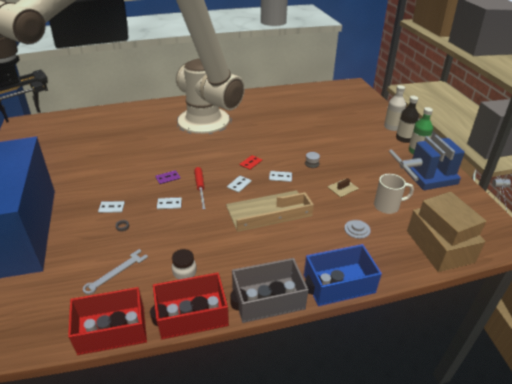

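The top view shows four white plates at (205,239), (255,237), (335,221) and (396,230). The cover is at (145,200). The jig is around (235,185), with its case on the left and its fence at the top. The red and purple look-alikes are at (230,276) and (333,270). The scene view agrees. Next I'll measure them.

```bash
cat >> h.py <<'E'
def rects(s,mask,z,amin=60,amax=9000):
    out=[]
    for c in cv2.findContours(mask.astype(np.uint8),cv2.RETR_EXTERNAL,cv2.CHAIN_APPROX_NONE)[0]:
        if amin<cv2.contourArea(c)<amax:
            P=onz(s,c.reshape(-1,2),z)[:,:2]
            (cx,cy),(a,b),t=cv2.minAreaRect((P*1000).astype(np.float32))
            if a>b: a,b,t=b,a,t-90   # t: dir of short axis; long = t+90
            u=c.reshape(-1,2).mean(0)
            out.append((u.round(),round(cx,1),round(cy,1),round(a,1),round(b,1),round((t+90)%180,1)))
    return out
def white(p):
    p=p.astype(int); return (p.min(2)>165)&(p.max(2)-p.min(2)<45)
E
python3 - <<'E'
from h import *
s=load('top')
for x in rects(s,white(s['p']),.006): print(*x)
C=cloud(s)
for (u,v) in [(235,185),(145,200),(205,239),(145,205),(235,163),(210,185),(250,300)]: print((u,v),C[v,u].round(4))
hsv=cv2.cvtColor(s['p'],cv2.COLOR_RGB2HSV)
for (u,v) in [(250,195),(135,203),(250,300),(235,163)]: print(hsv[v,u])
m=(C[:,:,2]>.030)&(C[:,:,2]<.05); m[:, :180]=0; m[:,290:]=0; m[:140]=0;m[225:]=0
v,u=np.nonzero(m); print(u.min(),u.max(),v.min(),v.max())
cv2.imwrite('pics/jig.png',cv2.resize(s['p'][145:225,120:290,::-1],None,fx=4,fy=4,interpolation=cv2.INTER_CUBIC))
E
```

```text
[280. 375.] 75.5 -31.8 33.0 112.1 73.7
[204. 239.] 429.4 173.3 44.0 69.0 69.2
[254. 236.] 436.7 35.8 43.8 68.6 131.7
[396. 229.] 453.8 -354.2 43.9 69.6 78.0
[335. 221.] 478.8 -186.5 43.9 68.8 79.6
[ 98. 156.] 664.0 475.5 79.4 86.8 44.0
(235, 185) [0.5787 0.0901 0.0018]
(145, 200) [0.5343 0.3351 0.022 ]
(205, 239) [0.4287 0.171  0.006 ]
(145, 205) [0.5218 0.3383 0.0092]
(235, 163) [0.6338 0.0885 0.0385]
(210, 185) [0.5737 0.1561 0.035 ]
(250, 300) [0.2657 0.0477 0.0026]
[ 21  76 174]
[ 23  79 167]
[ 12 139 143]
[ 18  95 201]
193 274 160 187
```

View pics/jig.png

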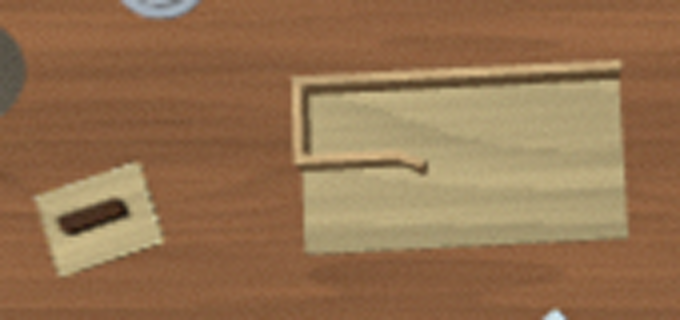

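```bash
cat >> h.py <<'E'
from scipy.spatial.transform import Rotation as Ro
def go(x,y,z,yaw):
    a=r.sense(); R=np.array(a['ee_rot']); t=np.radians(yaw)
    Y=np.array([np.cos(t),np.sin(t),0]); Z=np.array([0,0,-1.]); T=np.c_[np.cross(Y,Z),Y,Z]
    rv=np.degrees(Ro.from_matrix(R.T@T).as_rotvec())/8
    d=np.array([x,y,z])-a['tcp_pos']
    print('turn units',rv.round(2),'shift units after turn',(T.T@d/.025).round(2),'| t',round(a['time_s'],1),'w',round(a['gripper_width']*87,1),'F',np.round(a['wrist_force'],1),'gf',round(float(a['gripper_force']),1))
E
python3 - <<'E'
from h import *
a=r.sense();E=r.get_calibration('wrist')['extrinsics'];R=np.array(a['ee_rot'])
print('cam in tool',(R.T@(E[:3,3]-a['tcp_pos'])).round(4),(R.T@E[:3,:3]).round(2).tolist(),r.get_calibration('wrist')['mtx'])
s=load('top')
# jig from hand-read corners in crop (4x)
f=lambda p:np.array(p)/4+[120-.4,145-.4]
print('fence outer',onz(s,[f((292,76)),f((621,62))],.041).round(4)); print('floor near',onz(s,[f((307,253)),f((628,237))],.005).round(4))
go(.454,-.354,.2216,78)
E
```

```text
cam in tool [ 0.0658  0.0012 -0.1634] [[-0.0, 0.97, 0.24], [1.0, 0.0, 0.0], [0.0, 0.24, -0.97]] [[312.23525749   0.         255.81843718]
 [  0.         312.23525749 189.06314069]
 [  0.           0.           1.        ]]
fence outer [[ 0.6317  0.2036  0.041 ]
 [ 0.6413 -0.02    0.041 ]]
floor near [[ 0.5143  0.1965  0.005 ]
 [ 0.5253 -0.0258  0.005 ]]
turn units [ 0.01 -0.    4.19] shift units after turn [-6.91 10.75 -0.  ] | t 0.1 w 87.0 F [ 0.3 -0.3  0.7] gf 0.0
```

jog_arm(plan="-0.4 1 0 0 0 1 -1;-0.5 1 0 0 0 1 -1;-0.6 1 0 0 0 1 -1;-0.7 1 0 0 0 1 -1;-0.7 1 0 0 0 0.2 -1;-0.7 1 0 0 0 0 -1;-0.7 1 0 0 0 0 -1;-0.7 1 0 0 0 0 -1;-0.7 1 0 0 0 0 -1;-0.7 1 0 0 0 0 -1")

```text
time_s: 1.1
tcp_pos: [0.4009, -0.3501, 0.2222]
ee_rot: [[-0.978, 0.209, -0.001], [0.209, 0.978, 0.0], [0.001, 0.0, -1.0]]
wrist_force: [0.1, -0.3, 0.3]
gripper_width: 0.998
gripper_force: 0.0
```

```bash
python3 - <<'E'
from h import *
go(.454,-.354,.02,78)
s=snap('wrist','w1')
for x in rects(s,white(s['p']),.006,300,20000): print(*x)
E
```

```text
turn units [ 0.   -0.01 -0.01] shift units after turn [-2.11  0.29  8.09] | t 1.1 w 86.8 F [ 0.1 -0.3  0.3] gf 0.0
[256. 254.] 516.3 -374.3 22.2 483.2 77.9
[262. 207.] 454.2 -351.9 44.0 70.6 77.9
[394. 199.] 478.8 -183.5 45.8 70.5 80.1
```

jog_arm(plan="-0.55 0.1 1 0 0 0 -1;-0.55 0.1 1 0 0 0 -1;-0.55 0.1 1 0 0 0 -1;-0.5 0.08 1 0 0 0 -1;0 0 1 0 0 0 -1;0 0 1 0 0 0 -1;0 0 1 0 0 0 -1;0 0 1 0 0 0 -1;0 0 0.6 0 0 0 -1;0 0 0.15 0 0 0 -1")

```text
time_s: 2.15
tcp_pos: [0.4532, -0.3526, 0.0014]
ee_rot: [[-0.978, 0.21, -0.005], [0.21, 0.978, 0.002], [0.005, 0.001, -1.0]]
wrist_force: [0.8, 0.5, 0.2]
gripper_width: 1.0
gripper_force: 0.0
```

```bash
python3 - <<'E'
from h import *
go(.4542,-.3519,.003,78)
E
```

```text
turn units [ 0.01 -0.04 -0.01] shift units after turn [-0.03  0.04 -0.06] | t 2.1 w 87.0 F [0.8 0.5 0.2] gf 0.0
```

jog_arm(plan="0 0 -0.05 0 0 0 1;0 0 0 0 0 0 1;0 0 0 0 0 0 1;0 0 0 0 0 0 1;0 0 0 0 0 0 1;0 0 0 0 0 0 1;0 0 0 0 0 0 1;0 0 -0.5 0 0 0 1;0 0 -1 0 0 0 1;0 0 -1 0 0 0 1")

```text
time_s: 3.15
tcp_pos: [0.4543, -0.3531, 0.0684]
ee_rot: [[-0.978, 0.209, -0.001], [0.209, 0.978, 0.0], [0.001, 0.0, -1.0]]
wrist_force: [0.4, -0.4, 1.1]
gripper_width: 0.176
gripper_force: 0.0
```

```bash
python3 - <<'E'
from h import *
go(.4542,-.3519,.003,78)
s=snap('wrist','w2')
for x in rects(s,white(s['p']),.006,300,20000): print(*x)
E
```

```text
turn units [ 0.   -0.01 -0.01] shift units after turn [0.01 0.05 2.62] | t 3.1 w 15.3 F [ 0.4 -0.4  1.1] gf 0.0
[256. 255.] 497.0 -361.2 12.2 68.3 77.9
[466. 253.] 533.0 -192.1 11.1 80.7 78.5
[ 46. 253.] 460.7 -531.1 11.3 81.6 77.9
[256. 201.] 454.0 -352.3 45.5 70.4 78.0
[475. 187.] 478.9 -184.5 45.4 68.5 79.7
```

View pics/w2.png

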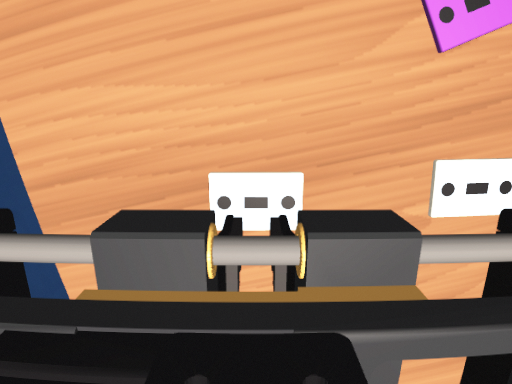

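The wrist view shows the plate unmoved at (256,201) and the fingers nearly shut above it, so the grip slipped. I'll retry and check the grip before lifting.

jog_arm(plan="0 0 0 0 0 0 -1;0 0 0 0 0 0 -1;0 0 0 0 0 0 -1;0 0 0 0 0 0 -1;0 0 0 0 0 0 -1;0 0 0.3 0 0 0 -1;0 0 0.6 0 0 0 -1;0 0 0.7 0 0 0 -1;0 0 0.7 0 0 0 -1;0 0 0.38 0 0 0 -1")

```text
time_s: 4.2
tcp_pos: [0.4538, -0.353, 0.0001]
ee_rot: [[-0.978, 0.208, -0.004], [0.208, 0.978, 0.001], [0.004, -0.0, -1.0]]
wrist_force: [-13.3, 9.0, 63.8]
gripper_width: 0.945
gripper_force: 32.5
```

jog_arm(plan="0 0 0 0 0 0 1;0 0 0 0 0 0 1;0 0 0 0 0 0 1;0 0 0 0 0 0 1;0 0 0 0 0 0 1;0 0 0 0 0 0 1;0 0 0 0 0 0 1;0 0 0 0 0 0 1;0 0 0 0 0 0 1;0 0 0 0 0 0 1")

```text
time_s: 5.2
tcp_pos: [0.4549, -0.3532, 0.0005]
ee_rot: [[-0.978, 0.209, -0.0], [0.209, 0.978, 0.0], [0.0, 0.0, -1.0]]
wrist_force: [0.1, -0.6, -0.4]
gripper_width: 0.796
gripper_force: 30.2
```

jog_arm(plan="0 0 -0.1 0 0 0 1;0 0 -0.2 0 0 0 1;0 0 -0.4 0 0 0 1;0 0 -0.6 0 0 0 1;0 0 -0.8 0 0 0 1;0 0 -0.8 0 0 0 1;0 0 -0.8 0 0 0 1;0 0 -0.8 0 0 0 1;0 0 -0.6 0 0 0 1;0 0 -0.3 0 0 0 1")

```text
time_s: 6.2
tcp_pos: [0.4556, -0.3536, 0.1381]
ee_rot: [[-0.978, 0.209, 0.003], [0.209, 0.978, -0.002], [-0.004, -0.001, -1.0]]
wrist_force: [-0.1, -0.1, -1.5]
gripper_width: 0.8
gripper_force: 30.0
```

```bash
python3 - <<'E'
from h import *
go(.600,.0621,.16,92.5)
E
```

```text
turn units [-0.01  0.02 -1.82] shift units after turn [-6.5  16.36 -0.88] | t 6.2 w 69.6 F [-0.1 -0.1 -1.5] gf 30.0
```

jog_arm(plan="-0.2 0.5 -0.3 0 0 -0.5 1;-0.4 0.9 -0.3 0 0 -0.7 1;-0.4 1 -0.3 0 0 -0.6 1;-0.4 1 0 0 0 0 1;-0.4 1 0 0 0 0 1;-0.4 1 0 0 0 0 1;-0.4 1 0 0 0 0 1;-0.4 1 0 0 0 0 1;-0.4 1 0 0 0 0 1;-0.4 1 0 0 0 0 1")

```text
time_s: 7.2
tcp_pos: [0.5492, -0.1178, 0.158]
ee_rot: [[-0.999, -0.041, -0.001], [-0.041, 0.999, 0.0], [0.001, 0.0, -1.0]]
wrist_force: [-0.1, -0.6, -1.1]
gripper_width: 0.804
gripper_force: 3.0
```

jog_arm(plan="-0.4 1 0 0 0 0 1;-0.4 1 0 0 0 0 1;-0.4 1 0 0 0 0 1;-0.4 1 0 0 0 0 1;-0.4 1 0 0 0 0 1;-0.4 0.9 0 0 0 0 1;-0.2 0.5 0 0 0 0 1;0 0.3 0 0 0 0 1;0 0 0 0 0 0 1;0 0 0 0 0 0 1")

```text
time_s: 8.2
tcp_pos: [0.6069, 0.0504, 0.158]
ee_rot: [[-0.999, -0.04, -0.001], [-0.04, 0.999, -0.0], [0.001, -0.0, -1.0]]
wrist_force: [-1.1, -0.5, -0.2]
gripper_width: 0.796
gripper_force: 30.0
```

```bash
python3 - <<'E'
from h import *
go(.606,.0619,.16,92.5)
s=snap('wrist','w3')
E
```

```text
turn units [-0.   -0.   -0.02] shift units after turn [ 0.02  0.46 -0.08] | t 8.2 w 69.3 F [-1.1 -0.5 -0.2] gf 30.0
```

View pics/w3.png

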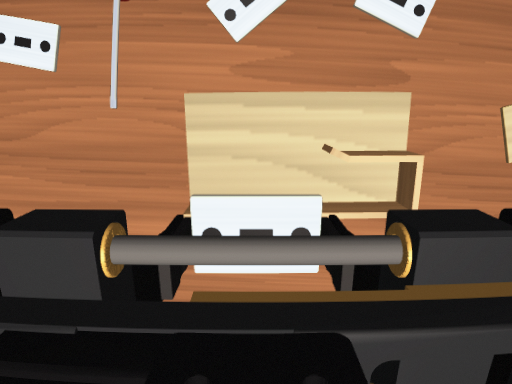

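The wrist view shows the held plate centred at (256,235). The bed's near edge runs from (185,94) to (411,93), and the case's near-end outer corner is at (423,155).

```bash
python3 - <<'E'
from h import *
s=load('w3'); p=s['p']
cv2.imwrite('pics/jc.png',cv2.resize(p[85:225,175:430,::-1],None,fx=3,fy=3,interpolation=cv2.INTER_CUBIC))
o=np.array([.605,.132]);t=np.radians(2.46);jx=np.array([np.cos(t),np.sin(t)]);jy=np.array([-jx[1],jx[0]])
def J(uv,z):
    P=onz(s,uv,z)[:,:2]-o; return (np.c_[P@jx,P@jy]*1000).round(1)
print('near edge floor (x-88,y-154),(x-88,y70)',J([(185,94),(411,93)],.005))
print('left floor edge y-154',J([(187,150),(189,212)],.005))
print('case near outer corner (-30,70)',J([(423,155)],.041),'near wall outer',J([(380,154)],.041),'inner end/near corner(-24,64)',J([(416,161)],.041))
E
```

```text
near edge floor (x-88,y-154),(x-88,y70) [[ -85.3 -149.8]
 [ -86.9   73.7]]
left floor edge y-154 [[ -30.2 -150.6]
 [  36.  -152.1]]
case near outer corner (-30,70) [[-29.8  73.3]] near wall outer [[-30.5  32.6]] inner end/near corner(-24,64) [[-24.2  67.3]]
```

View pics/jc.png

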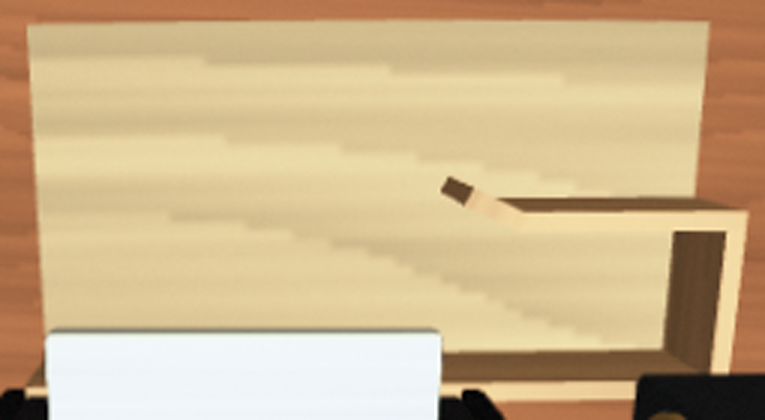

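jog_arm(plan="0 0.3 0.3 0 0 0 1;0 0.28 0.8 0 0 0 1;0 0 1 0 0 0 1;0 0 1 0 0 0 1;0 0 1 0 0 0 1;0 0 0.9 0 0 0 1;0 0 0.6 0 0 0 1;0 0 0.3 0 0 0 1;0 0 0.1 0 0 0 1;0 0 0 0 0 0 1")

```text
time_s: 9.25
tcp_pos: [0.6071, 0.0655, 0.0082]
ee_rot: [[-0.999, -0.041, 0.0], [-0.041, 0.999, 0.0], [-0.0, -0.0, -1.0]]
wrist_force: [-0.2, -0.5, -0.6]
gripper_width: 0.798
gripper_force: 30.0
```

```bash
python3 - <<'E'
from h import *
go(.6067,.065,.0065,92.6)
E
```

```text
turn units [-0.    0.   -0.03] shift units after turn [ 0.02 -0.02  0.07] | t 9.2 w 69.5 F [-0.2 -0.5 -0.6] gf 30.0
```

jog_arm(plan="0 0 0.05 0 0 0 1;0 0 0 0 0 0 -1;0 0 0 0 0 0 -1;0 0 0 0 0 0 -1;0 0 0 0 0 0 -1;0 0 -0.4 0 0 0 -1;0 0 -0.8 0 0 0 -1;0 0 -1 0 0 0 -1;0 0 -1 0 0 0 -1;0 0 -1 0 0 0 -1")

```text
time_s: 10.25
tcp_pos: [0.607, 0.0655, 0.1137]
ee_rot: [[-0.999, -0.041, 0.001], [-0.041, 0.999, 0.0], [-0.001, 0.0, -1.0]]
wrist_force: [-0.2, -0.2, -0.6]
gripper_width: 0.998
gripper_force: 0.0
```

```bash
python3 - <<'E'
from h import *
s=snap('wrist','w4')
for x in rects(s,white(s['p']),.006,300,20000): print(*x)
print('top');s=snap('top','t2')
for x in rects(s,white(s['p']),.006): print(*x)
go(.4792,-.184,.12,79.8)
E
```

```text
[256. 188.] 607.8 67.0 46.1 72.0 92.3
[ 4. 37.] 484.2 -152.6 9.6 45.1 175.1
[411.   6.] 454.4 185.2 18.0 48.8 94.9
[219.   8.] 464.9 31.7 21.3 45.5 91.7
[72. 53.] 498.1 -92.3 6.0 86.1 175.9
top
[272. 376.] 74.7 -10.2 43.0 147.0 89.7
[158. 338.] 167.7 290.4 80.1 158.9 15.3
[205. 239.] 429.6 173.1 43.2 67.9 68.6
[254. 236.] 436.5 35.8 43.4 68.3 131.7
[335. 221.] 478.6 -186.3 43.7 68.4 79.9
[244. 178.] 597.6 63.5 25.1 69.2 92.7
[138. 163.] 637.7 362.8 106.0 174.7 111.3
[195. 141.] 705.3 204.7 88.4 114.3 112.4
turn units [0.02 0.06 1.57] shift units after turn [  3.36 -10.77  -0.12] | t 10.3 w 87.1 F [0.3 0.4 0.7] gf 0.0
```

jog_arm(plan="0.1 -0.8 -0.1 0 0 0.7 -1;0.2 -1 0 0 0 0.8 -1;0.35 -1 0 0 0.04 0.07 -1;0.35 -1 0 0 0 0 -1;0.35 -1 0 0 0 0 -1;0.35 -1 0 0 0 0 -1;0.35 -1 0 0 0 0 -1;0.35 -1 0 0 0 0 -1;0.35 -1 0 0 0 0 -1;0.35 -1 0 0 0 0 -1")

```text
time_s: 11.35
tcp_pos: [0.4937, -0.1646, 0.1147]
ee_rot: [[-0.984, 0.178, -0.006], [0.178, 0.984, 0.001], [0.006, -0.0, -1.0]]
wrist_force: [-0.2, 0.8, -0.0]
gripper_width: 0.998
gripper_force: 0.0
```

```bash
python3 - <<'E'
from h import *
s=snap('wrist','w5')
for x in rects(s,white(s['p']),.006,800,20000): print(*x)
go(.4792,-.184,.002,79.8)
E
```

```text
[231. 175.] 478.8 -183.6 44.5 70.2 79.8
[473.  84.] 436.9 39.0 45.5 70.3 131.5
turn units [-0.   -0.06 -0.02] shift units after turn [ 0.36 -0.77  4.5 ] | t 11.4 w 87.1 F [-1.8 -0.8 -0.6] gf 0.0
```

jog_arm(plan="0.18 -0.38 0.2 0 0 0 -1;0.18 -0.38 0.5 0 0 0 -1;0 0 0.8 0 0 0 -1;0 0 0.9 0 0 0 -1;0 0 0.9 0 0 0 -1;0 0 0.6 0 0 0 -1;0 0 0.4 0 0 0 -1;0 0 0.2 0 0 0 -1;0 0 0 0 0 0 -1;0 0 0 0 0 0 -1")

```text
time_s: 12.4
tcp_pos: [0.4823, -0.1807, 0.0027]
ee_rot: [[-0.984, 0.177, -0.004], [0.177, 0.984, 0.001], [0.004, -0.0, -1.0]]
wrist_force: [0.4, 0.0, 0.5]
gripper_width: 1.001
gripper_force: 0.0
```

jog_arm(plan="0 0 0 0 0 0 1;0 0 0 0 0 0 1;0 0 0 0 0 0 1;0 0 0 0 0 0 1;0 0 0 0 0 0 1;0 0 0 0 0 0 1;0 0 0 0 0 0 1;0 0 0 0 0 0 1;0 0 0 0 0 0 1;0 0 -0.1 0 0 0 1")

```text
time_s: 13.4
tcp_pos: [0.4814, -0.1806, 0.0044]
ee_rot: [[-0.984, 0.178, -0.006], [0.178, 0.984, 0.001], [0.006, 0.0, -1.0]]
wrist_force: [-0.2, 0.5, -0.1]
gripper_width: 0.793
gripper_force: 30.0
```

```bash
python3 - <<'E'
from h import *
go(.609,.0655,.12,92.5)
E
```

```text
turn units [ 0.01 -0.05 -1.59] shift units after turn [-5.53  9.61 -4.62] | t 13.4 w 69.0 F [-0.2  0.5 -0.1] gf 30.0
```

jog_arm(plan="0 0 -0.3 0 0 0 1;0 0 -0.7 0 0 0 1;0 0 -0.8 0 0 0 1;0 0 -0.8 0 -0.05 -0.3 1;-0.4 0.6 -0.8 0 0 -0.5 1;-0.6 1 -0.8 0 0 -0.5 1;-0.6 1 -0.4 0 0 -0.3 1;-0.6 1 0 0 0 0 1;-0.6 1 0 0 0 0 1;-0.6 1 0 0 0 0 1")

```text
time_s: 14.4
tcp_pos: [0.5673, -0.0402, 0.1201]
ee_rot: [[-0.999, -0.045, 0.001], [-0.045, 0.999, 0.0], [-0.001, 0.0, -1.0]]
wrist_force: [0.4, -0.2, -0.8]
gripper_width: 0.793
gripper_force: 30.0
```

```bash
python3 - <<'E'
from h import *
go(.609,.0655,.014,92.5)
E
```

```text
turn units [0.   0.01 0.01] shift units after turn [-1.85  4.15  4.24] | t 14.4 w 69.0 F [ 0.4 -0.2 -0.8] gf 30.0
```

jog_arm(plan="-0.4 1 0 0 0 0 1;-0.4 1 0.2 0 0 0 1;-0.4 0.9 0.4 0 0 0 1;-0.35 0.7 0.6 0 0 0 1;-0.2 0.4 0.7 0 0 0 1;-0.1 0.15 0.8 0 0 0 1;0 0 0.8 0 0 0 1;0 0 0.5 0 0 0 1;0 0 0.2 0 0 0 1;0 0 0 0 0 0 1")

```text
time_s: 15.4
tcp_pos: [0.6088, 0.0642, 0.0149]
ee_rot: [[-0.999, -0.045, 0.001], [-0.045, 0.999, -0.0], [-0.001, -0.0, -1.0]]
wrist_force: [-0.1, -0.3, -0.3]
gripper_width: 0.793
gripper_force: 30.0
```

```bash
python3 - <<'E'
from h import *
go(.609,.0655,.014,92.5)
E
```

```text
turn units [-0.    0.01  0.01] shift units after turn [-0.01  0.05  0.04] | t 15.4 w 69.0 F [-0.1 -0.3 -0.3] gf 30.0
```

jog_arm(plan="0 0.05 0.02 0 0 0 1;0 0 0 0 0 0 -1;0 0 0 0 0 0 -1;0 0 0 0 0 0 -1;0 0 0 0 0 0 -1;0 0 -0.4 0 0 0 -1;0 0 -0.8 0 0 0 -1;0 0 -1 0 0 0 -1;0 0 -1 0 0 0 -1;0 0 -1 0 0 0 -1")

```text
time_s: 16.4
tcp_pos: [0.6087, 0.0656, 0.1212]
ee_rot: [[-0.999, -0.045, 0.002], [-0.045, 0.999, -0.0], [-0.002, -0.0, -1.0]]
wrist_force: [1.1, 0.4, 0.1]
gripper_width: 1.001
gripper_force: 0.0
```

```bash
python3 - <<'E'
from h import *
s=snap('wrist','w6')
for x in rects(s,white(s['p']),.017,3000,20000): print(*x)
print('top');s=snap('top','t3')
for x in rects(s,white(s['p']),.006): print(*x)
go(.437,.038,.12,131.6)
E
```

```text
[256. 185.] 605.7 66.8 46.2 70.7 92.5
top
[269. 376.] 74.7 -2.4 43.0 157.4 89.7
[160. 328.] 186.7 284.8 95.3 217.2 10.4
[205. 239.] 429.6 173.1 43.1 67.9 68.7
[254. 236.] 436.7 35.7 43.7 68.5 131.9
[244. 177.] 600.0 63.8 28.2 69.6 93.2
[137. 161.] 641.8 367.3 108.8 178.1 111.3
[195. 138.] 711.7 205.5 90.2 118.8 110.5
turn units [-0.02  0.08 -4.87] shift units after turn [5.97 3.79 0.18] | t 16.5 w 87.3 F [ 0.1 -0.3 -0.5] gf 0.0
```

jog_arm(plan="0.2 0 0 0 0.08 -0.9 -1;0.2 0 0 0 0 -1 -1;0.2 0 0 0 0 -1 -1;0.2 0.1 0 0 0 -1 -1;0.3 0.2 0 0 0 -0.97 -1;1 0.7 0 0 0 0 -1;1 0.7 0 0 0 0 -1;1 0.7 0 0 0 0 -1;1 0.7 0 0 0 0 -1;1 0.6 0 0 0 0 -1")

```text
time_s: 17.5
tcp_pos: [0.4279, 0.0435, 0.121]
ee_rot: [[-0.749, -0.663, -0.01], [-0.663, 0.749, -0.001], [0.008, 0.006, -1.0]]
wrist_force: [-0.2, 0.2, 0.2]
gripper_width: 1.008
gripper_force: 0.0
```

```bash
python3 - <<'E'
from h import *
s=snap('wrist','w7')
for x in rects(s,white(s['p']),.006,800,20000): print(*x)
go(.437,.038,.0025,131.6)
E
```

```text
[186. 289.] 545.9 60.7 38.3 73.4 132.0
[256. 255.] 478.8 91.9 11.2 353.2 131.4
[244. 189.] 437.0 39.0 44.5 70.5 131.4
turn units [ 0.06 -0.09 -0.02] shift units after turn [-0.33 -0.49  4.72] | t 17.6 w 87.2 F [-5.  -0.9 -1. ] gf 0.0
```

jog_arm(plan="-0.2 -0.24 0.2 0.06 -0.09 0 -1;-0.15 -0.23 0.5 0 0 0 -1;0 0 0.8 0 0 0 -1;0 0 0.9 0 0 0 -1;0 0 0.9 0 0 0 -1;0 0 0.7 0 0 0 -1;0 0 0.5 0 0 0 -1;0 0 0.2 0 0 0 -1;0 0 0 0 0 0 -1;0 0 0 0 0 0 -1")

```text
time_s: 18.55
tcp_pos: [0.4451, 0.0411, 0.0038]
ee_rot: [[-0.749, -0.663, 0.006], [-0.663, 0.749, 0.001], [-0.005, -0.003, -1.0]]
wrist_force: [-0.4, 0.5, -0.1]
gripper_width: 0.999
gripper_force: 0.0
```

jog_arm(plan="0 0 0 0 0 0 1;0 0 0 0 0 0 1;0 0 0 0 0 0 1;0 0 0 0 0 0 1;0 0 0 0 0 0 1;0 0 0 0 0 0 1;0 0 0 0 0 0 1;0 0 0 0 0 0 1;0 0 0 0 0 0 1;0 0 -0.1 0 0 0 1")

```text
time_s: 19.55
tcp_pos: [0.4441, 0.0408, 0.0059]
ee_rot: [[-0.749, -0.663, 0.005], [-0.663, 0.749, 0.001], [-0.004, -0.003, -1.0]]
wrist_force: [0.2, 0.7, -1.2]
gripper_width: 0.788
gripper_force: 30.0
```

```bash
python3 - <<'E'
from h import *
go(.607,.0655,.12,92.5)
E
```

```text
turn units [-0.01  0.03  4.88] shift units after turn [-6.55  0.7  -4.57] | t 19.6 w 68.6 F [ 0.2  0.7 -1.2] gf 30.0
```

jog_arm(plan="0 0 -0.3 0 0 0 1;0 0 -0.7 0 0 0 1;0 0 -0.9 0 0 0 1;0 0 -0.9 0 0 0.6 1;-0.2 0 -0.9 0 0 0.9 1;-0.4 0 -0.8 0 0 1 1;-0.5 0 0 0 0 1 1;-0.6 0 0 0 0 0.9 1;-0.7 0 0 0 0 0.48 1;-0.3 0 0 0 0 0 1")

```text
time_s: 20.55
tcp_pos: [0.5087, 0.0593, 0.1192]
ee_rot: [[-0.999, -0.044, 0.006], [-0.044, 0.999, 0.001], [-0.006, 0.001, -1.0]]
wrist_force: [-0.4, -0.4, -0.1]
gripper_width: 0.79
gripper_force: 30.0
```

```bash
python3 - <<'E'
from h import *
go(.6135,.0655,.0225,92.5)
E
```

```text
turn units [0.   0.04 0.  ] shift units after turn [-4.2   0.06  3.87] | t 20.6 w 68.8 F [-0.4 -0.4 -0.1] gf 30.0
```

jog_arm(plan="-0.6 0 0 0 0.04 0 1;-0.9 0 0 0 0 0 1;-0.9 0 0.3 0 0 0 1;-0.8 0.05 0.5 0 0 0 1;-0.5 0 0.7 0 0 0 1;-0.3 0 0.8 0 0 0 1;0 0 0.7 0 0 0 1;0 0 0.4 0 0 0 1;0 0 0.2 0 0 0 1;0 0 0 0 0 0 1")

```text
time_s: 21.55
tcp_pos: [0.6069, 0.0646, 0.0287]
ee_rot: [[-0.999, -0.044, -0.001], [-0.044, 0.999, 0.0], [0.001, 0.0, -1.0]]
wrist_force: [-0.5, 0.0, -0.4]
gripper_width: 0.793
gripper_force: 30.0
```

```bash
python3 - <<'E'
from h import *
go(.6135,.0655,.0222,92.5)
E
```

```text
turn units [ 0.   -0.01  0.  ] shift units after turn [-0.26  0.02  0.26] | t 21.6 w 69.0 F [-0.5  0.  -0.4] gf 30.0
```

jog_arm(plan="-0.15 0.02 0 0 0 0 1;-0.1 0 0.1 0 0 0 1;0 0 0.1 0 0 0 1;0 0 0.05 0 0 0 1;0 0 0 0 0 0 1;0 0 0 0 0 0 1;0 0 0 0 0 0 -1;0 0 0 0 0 0 -1;0 0 0 0 0 0 -1;0 0 0 0 0 0 -1")

```text
time_s: 22.55
tcp_pos: [0.6137, 0.0656, 0.0228]
ee_rot: [[-0.999, -0.044, -0.0], [-0.044, 0.999, 0.001], [0.0, 0.001, -1.0]]
wrist_force: [0.5, -0.2, -0.3]
gripper_width: 0.984
gripper_force: 0.0
```

jog_arm(plan="0 0 -0.3 0 0 0 -1;0 0 -0.7 0 0 0 -1;0 0 -1 0 0 0 -1;0 0 -1 0 0 0 -1;0 0 -0.8 0 0 0 -1;0.2 0 -0.4 0 0 0.5 -1;0.5 0 0 0 0 0.9 -1;0.6 0.2 0 0 0 0.9 -1;0.7 0.3 0 0 0 0.67 -1;0.4 0.2 0 0 0 0 -1")

```text
time_s: 23.55
tcp_pos: [0.5589, 0.0934, 0.1284]
ee_rot: [[-0.932, 0.362, 0.0], [0.362, 0.932, 0.001], [0.0, 0.001, -1.0]]
wrist_force: [0.7, 0.3, 0.1]
gripper_width: 0.999
gripper_force: 0.0
```

```bash
python3 - <<'E'
from h import *
go(.430,.174,.12,68.8)
print('top');s=snap('top','t4')
for x in rects(s,white(s['p']),.006): print(*x)
E
```

```text
turn units [ 0.01 -0.   -0.01] shift units after turn [5.97 1.14 0.34] | t 23.6 w 86.9 F [0.7 0.3 0.1] gf 0.0
top
[147. 377.] 72.9 318.3 40.5 58.2 90.5
[269. 376.] 74.7 -2.4 43.0 162.6 89.8
[204. 239.] 429.6 173.1 43.2 67.9 68.6
[118. 198.] 540.7 414.4 91.0 178.5 116.1
[177. 172.] 615.9 254.7 89.0 119.3 113.8
[ 98. 156.] 664.0 475.5 79.4 86.4 43.7
```

jog_arm(plan="0.8 0.2 0 0 0 0 -1;1 0.3 0 0 0 0 -1;1 0.3 0 0 0 0 -1;1 0.3 0 0 0 0 -1;1 0 0 0 0 0 -1;0.6 0 0 0 0 0 -1;0.3 0 0 0 0 0 -1;0 0 0 0 0 0 -1;0 0 0 0 0 0 -1;0 0 0 0 0 0 -1")

```text
time_s: 24.6
tcp_pos: [0.4377, 0.1703, 0.1278]
ee_rot: [[-0.932, 0.363, -0.0], [0.363, 0.932, 0.0], [0.0, 0.0, -1.0]]
wrist_force: [-0.8, -0.5, 0.2]
gripper_width: 1.0
gripper_force: 0.0
```

```bash
python3 - <<'E'
from h import *
s=snap('wrist','w8')
for x in rects(s,white(s['p']),.006,800,20000): print(*x)
go(.430,.174,.0025,68.8)
E
```

```text
[460. 195.] 525.9 350.3 33.4 58.7 108.8
[258. 173.] 429.7 176.6 45.4 70.4 69.3
[385.  73.] 386.3 313.5 48.4 48.9 70.3
turn units [ 0.   -0.   -0.01] shift units after turn [0.34 0.03 5.01] | t 24.6 w 86.9 F [ 0.   0.  -0.9] gf 0.0
```

jog_arm(plan="0.2 0.08 0.2 0 0 0 -1;0.17 0 0.5 0 0 0 -1;0 0 0.9 0 0 0 -1;0 0 1 0 0 0 -1;0 0 1 0 0 0 -1;0 0 0.7 0 0 0 -1;0 0 0.5 0 0 0 -1;0 0 0.2 0 0 0 -1;0 0 0 0 0 0 -1;0 0 0 0 0 0 -1")

```text
time_s: 25.65
tcp_pos: [0.4294, 0.176, 0.0031]
ee_rot: [[-0.932, 0.363, 0.0], [0.363, 0.932, 0.001], [0.0, 0.001, -1.0]]
wrist_force: [0.2, -0.3, -0.3]
gripper_width: 1.001
gripper_force: 0.0
```

jog_arm(plan="0 0 0 0 0 0 1;0 0 0 0 0 0 1;0 0 0 0 0 0 1;0 0 0 0 0 0 1;0 0 0 0 0 0 1;0 0 0 0 0 0 1;0 0 0 0 0 0 1;0 0 0 0 0 0 1;0 0 0 0 0 0 1;0 0 -0.1 0 0 0 1")

```text
time_s: 26.65
tcp_pos: [0.4288, 0.1755, 0.0051]
ee_rot: [[-0.932, 0.363, -0.001], [0.363, 0.932, 0.0], [0.001, -0.0, -1.0]]
wrist_force: [-0.5, 0.7, -1.1]
gripper_width: 0.794
gripper_force: 30.0
```

```bash
python3 - <<'E'
from h import *
go(.607,.0655,.12,92.5)
E
```

```text
turn units [-0.   -0.01 -2.97] shift units after turn [-6.93 -4.71 -4.6 ] | t 26.6 w 69.1 F [-0.5  0.7 -1.1] gf 30.0
```

jog_arm(plan="0 0 -0.3 0 0 0 1;0 0 -0.7 0 0 0 1;0 0 -0.9 0 0 -0.5 1;0 0 -0.9 0 0 -0.9 1;-0.3 -0.2 -0.9 0 0 -0.9 1;-0.6 -0.5 -0.8 0 0 -0.67 1;-0.9 -0.7 0 0 0 0 1;-1 -0.7 0 0 0 0 1;-0.7 -0.5 0 0 0 0 1;-0.3 -0.2 0 0 0 0 1")

```text
time_s: 27.65
tcp_pos: [0.5257, 0.1058, 0.1177]
ee_rot: [[-0.999, -0.042, -0.0], [-0.042, 0.999, 0.0], [0.0, 0.0, -1.0]]
wrist_force: [0.3, 1.1, -0.3]
gripper_width: 0.791
gripper_force: 30.0
```

```bash
python3 - <<'E'
from h import *
go(.607,.0655,.027,92.5)
E
```

```text
turn units [ 0.   -0.   -0.01] shift units after turn [-3.18 -1.75  3.63] | t 27.6 w 68.8 F [ 0.3  1.1 -0.3] gf 30.0
```

jog_arm(plan="-0.6 -0.4 0 0 0 0 1;-0.9 -0.5 0 0 0 0 1;-0.8 -0.5 0.3 0 0 0 1;-0.5 -0.2 0.6 0 0 0 1;-0.25 -0.1 0.8 0 0 0 1;0 0 0.8 0 0 0 1;0 0 0.6 0 0 0 1;0 0 0.3 0 0 0 1;0 0 0 0 0 0 1;0 0 0 0 0 0 1")

```text
time_s: 28.65
tcp_pos: [0.6029, 0.0681, 0.0333]
ee_rot: [[-0.999, -0.044, 0.001], [-0.044, 0.999, 0.001], [-0.001, 0.001, -1.0]]
wrist_force: [-0.1, 1.0, -0.9]
gripper_width: 0.789
gripper_force: 30.0
```

```bash
python3 - <<'E'
from h import *
go(.607,.0655,.027,92.5)
E
```

```text
turn units [0. 0. 0.] shift units after turn [-0.16 -0.11  0.25] | t 28.6 w 68.6 F [-0.1  1.  -0.9] gf 30.0
```

jog_arm(plan="-0.1 -0.06 0 0 0 0 1;-0.06 -0.04 0.1 0 0 0 1;0 0 0.1 0 0 0 1;0 0 0.03 0 0 0 1;0 0 0 0 0 0 1;0 0 0 0 0 0 -1;0 0 0 0 0 0 -1;0 0 0 0 0 0 -1;0 0 0 0 0 0 -1;0 0 0 0 0 0 -1")

```text
time_s: 29.65
tcp_pos: [0.6068, 0.0655, 0.027]
ee_rot: [[-0.999, -0.044, -0.0], [-0.044, 0.999, 0.001], [0.0, 0.001, -1.0]]
wrist_force: [1.4, 0.6, -0.3]
gripper_width: 0.993
gripper_force: 0.0
```

jog_arm(plan="0 0 0.1 0 0 0 -1;0 0 0.1 0 0 0 -1;0 0 0.2 0 0 0 -1;0 0 0.2 0 0 0 -1;0 0 0.1 0 0 0 -1;0 0 0.06 0 0 0 -1;0 0 0 0 0 0 -1;0 0 0 0 0 0 -1;0 0 0 0 0 0 -1;0 0 0 0 0 0 -1")

```text
time_s: 30.65
tcp_pos: [0.6068, 0.0655, 0.0081]
ee_rot: [[-0.999, -0.044, 0.0], [-0.044, 0.999, 0.001], [-0.0, 0.001, -1.0]]
wrist_force: [-0.3, -0.6, 0.6]
gripper_width: 1.001
gripper_force: 0.0
```

jog_arm(plan="0 0 0 0 0 0 1;0 0 0 0 0 0 1;0 0 0 0 0 0 1;0 0 0 0 0 0 1;0 0 0 0 0 0 1;0 0 0 0 0 0 1;0 0 0 0 0 0 1;0 0 0 0 0 0 1;0 0 0 0 0 0 1;0 0 0 0 0 0 1")

```text
time_s: 31.65
tcp_pos: [0.6068, 0.0655, 0.008]
ee_rot: [[-0.999, -0.043, -0.0], [-0.043, 0.999, 0.001], [0.0, 0.001, -1.0]]
wrist_force: [-0.2, -0.1, -0.2]
gripper_width: 0.803
gripper_force: 30.0
```

jog_arm(plan="-0.04 0 0 0 0 0 1;-0.04 0 0 0 0 0 1;-0.04 0 0 0 0 0 1;-0.04 0 0 0 0 0 1;0 0 0 0 0 0 1;0 0 0 0 0 0 1;0 0 0 0 0 0 1;0 0 0 0 0 0 1;0 0 0 0 0 0 1;0 0 0 0 0 0 1")

```text
time_s: 32.65
tcp_pos: [0.6099, 0.0653, 0.008]
ee_rot: [[-0.999, -0.043, -0.002], [-0.043, 0.999, -0.0], [0.002, 0.0, -1.0]]
wrist_force: [-4.7, -0.1, 5.4]
gripper_width: 0.802
gripper_force: 30.0
```

jog_arm(plan="-0.04 0 0 0 0 0 1;-0.04 0 0 0 0 0 1;-0.04 0 0 0 0 0 1;-0.04 0 0 0 0 0 1;0 0 0 0 0 0 1;0 0 0 0 0 0 1;0 0 0 0 0 0 1;0 0 0 0 0 0 1;0 0 0 0 0 0 1;0 0 0 0 0 0 1")

```text
time_s: 33.65
tcp_pos: [0.61, 0.0652, 0.008]
ee_rot: [[-0.999, -0.043, -0.01], [-0.043, 0.999, -0.001], [0.01, -0.001, -1.0]]
wrist_force: [-14.1, 2.1, 11.5]
gripper_width: 0.804
gripper_force: 30.0
```

jog_arm(plan="0.1 0 0 0 0 0 1;0.06 0 0 0 0 0 1;0 0 0 0 0 0 -1;0 0 0 0 0 0 -1;0 0 0 0 0 0 -1;0 0 0 0 0 0 -1;0 0 -0.3 0 0 0 -1;0 0 -0.7 0 0 0 -1;0 0 -1 0 0 0 -1;0 0 -0.7 0 0 0 -1")

```text
time_s: 34.65
tcp_pos: [0.6116, 0.0658, 0.0775]
ee_rot: [[-0.999, -0.044, 0.002], [-0.044, 0.999, 0.001], [-0.002, 0.001, -1.0]]
wrist_force: [0.5, -0.3, -0.1]
gripper_width: 0.997
gripper_force: 0.0
```

jog_arm(plan="0.4 0 -0.2 0 0 0 1;0.6 0 0 0 0 0 1;0.6 0 0 0 0 0 1;0.5 0 0 0 0 0 1;0.2 0 0 0 0 0 1;0 0 0 0 0 0 1;0 0 0 0 0 0 1;0 0 0 0 0 0 1;0 0 0 0 0 0 1;0 0 0 0 0 0 1")

```text
time_s: 35.65
tcp_pos: [0.5536, 0.0631, 0.0802]
ee_rot: [[-0.999, -0.043, -0.0], [-0.043, 0.999, 0.0], [0.0, 0.0, -1.0]]
wrist_force: [-0.2, -0.1, -0.2]
gripper_width: 0.169
gripper_force: 0.0
```

```bash
python3 - <<'E'
from h import *
s=snap('wrist','w9'); snap('scene','s2'); s2=load('s2')
go(.563,.065,.009,92.5)
a=cv2.resize(s['p'],(512,384)); b=cv2.resize(s2['p'][180:236,215:325],(560,285),interpolation=cv2.INTER_CUBIC)
im=np.zeros((600,580,3),np.uint8); im[:285,:560]=b; c=a[130:384,60:512]; im[300:554,:452]=c
cv2.imwrite('pics/v1.png',im[:,:,::-1])
E
```

```text
turn units [ 0. -0. -0.] shift units after turn [-0.39  0.06  2.85] | t 35.8 w 6.8 F [ 0.3 -0.3 -0.5] gf 0.0
```

View pics/v1.png

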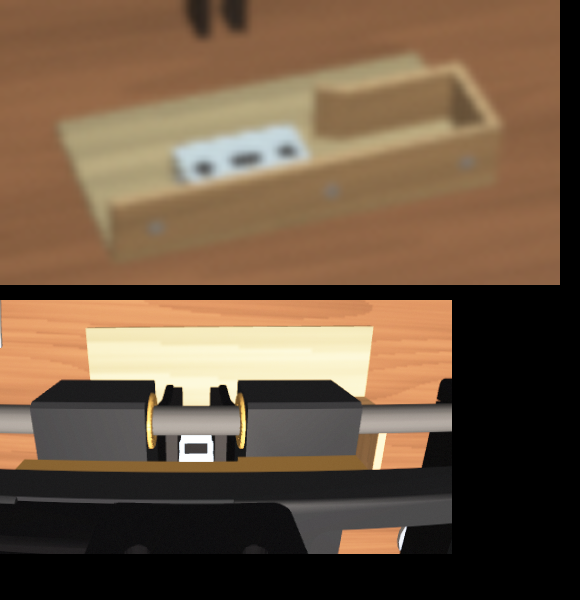

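The scene crop shows one stack against the fence, with no plate sticking out at the visible end. Next I'll push the near side with closed fingers.

jog_arm(plan="0 0.1 0.3 0 0 0 1;0 0 0.7 0 0 0 1;0 0 0.8 0 0 0 1;0 0 0.6 0 0 0 1;0 0 0.3 0 0 0 1;0 0 0.12 0 0 0 1;0 0 0 0 0 0 1;-0.2 0 0 0 0 0 1;-0.2 0 0 0 0 0 1;-0.2 0 0 0 0 0 1")

```text
time_s: 36.75
tcp_pos: [0.5693, 0.0665, 0.0106]
ee_rot: [[-0.999, -0.044, 0.001], [-0.044, 0.999, 0.001], [-0.001, 0.001, -1.0]]
wrist_force: [0.3, -0.2, 0.6]
gripper_width: 0.006
gripper_force: 0.0
```

jog_arm(plan="-0.05 0 0 0 0 0 1;-0.05 0 0 0 0 0 1;-0.05 0 0 0 0 0 1;-0.05 0 0 0 0 0 1;-0.05 0 0 0 0 0 1;-0.05 0 0 0 0 0 1;-0.05 0 0 0 0 0 1;0 0 0 0 0 0 1;0 0 0 0 0 0 1;0 0 0 0 0 0 1")

```text
time_s: 37.75
tcp_pos: [0.5768, 0.0666, 0.0098]
ee_rot: [[-0.999, -0.043, -0.0], [-0.043, 0.999, 0.0], [0.0, 0.0, -1.0]]
wrist_force: [-1.8, 0.6, 0.4]
gripper_width: 0.004
gripper_force: 0.7
```

jog_arm(plan="-0.05 0 0 0 0 0 1;-0.05 0 0 0 0 0 1;-0.05 0 0 0 0 0 1;-0.05 0 0 0 0 0 1;0 0 0 0 0 0 1;0 0 0 0 0 0 1;0 0 0 0 0 0 1;0 0 0 0 0 0 1;0 0 0 0 0 0 1;0 0 0 0 0 0 1")

```text
time_s: 38.75
tcp_pos: [0.5772, 0.0663, 0.0096]
ee_rot: [[-0.999, -0.043, -0.01], [-0.043, 0.999, -0.002], [0.01, -0.001, -1.0]]
wrist_force: [-12.6, 2.7, 8.3]
gripper_width: 0.005
gripper_force: 5.9
```

jog_arm(plan="0.3 0 0 0 0 0 1;0.2 0 -0.4 0 0 0 1;0 0 -0.8 0 0 0 1;0 -0.5 -0.8 0 0 0 1;-0.3 -0.8 0 0 0 0 1;-0.6 -0.8 0 0 0 0 1;-0.6 -0.6 0 0 0 0 1;-0.4 -0.2 0 0 0 0 1;-0.2 0 0 0 0 0 1;0 0 0 0 0 0 1")

```text
time_s: 39.75
tcp_pos: [0.6257, -0.0034, 0.0599]
ee_rot: [[-0.999, -0.044, 0.0], [-0.044, 0.999, 0.001], [-0.001, 0.001, -1.0]]
wrist_force: [0.6, 0.4, 1.0]
gripper_width: 0.007
gripper_force: 0.0
```

```bash
python3 - <<'E'
from h import *
s=snap('wrist','w10')
go(.613,-.005,.009,92.5)
p=white(s['p'])
for x in rects(s,p,.029,800,20000): print(*x)
E
```

```text
turn units [ 0. -0.  0.] shift units after turn [ 0.48 -0.05  2.03] | t 39.8 w 0.5 F [-0.6  0.5 -0.8] gf 0.0
[362. 180.] 608.7 65.3 48.0 73.4 92.7
```

jog_arm(plan="0.3 0 0.3 0 0 0 1;0.18 0 0.6 0 0 0 1;0 0 0.6 0 0 0 1;0 0 0.35 0 0 0 1;0 0 0.15 0 0 0 1;0 0 0.03 0 0 0 1;0 0 0 0 0 0 1;0 0.1 0 0 0 0 1;0 0.1 0 0 0 0 1;0 0.1 0 0 0 0 1")

```text
time_s: 40.8
tcp_pos: [0.613, 0.0034, 0.0096]
ee_rot: [[-0.999, -0.043, 0.0], [-0.043, 0.999, 0.001], [-0.0, 0.001, -1.0]]
wrist_force: [-0.2, 0.1, -0.8]
gripper_width: 0.004
gripper_force: 0.0
```

jog_arm(plan="0 0.1 0 0 0 0 1;0 0.1 0 0 0 0 1;0 0.1 0 0 0 0 1;0 0.1 0 0 0 0 1;0 0.1 0 0 0 0 1;0 0.15 0 0 0 0 1;0 0.15 0 0 0 0 1;0 0.15 0 0 0 0 1;0 0.15 0 0 0 0 1;0 0.15 0 0 0 0 1")

```text
time_s: 41.8
tcp_pos: [0.6112, 0.0345, 0.0091]
ee_rot: [[-0.999, -0.043, -0.001], [-0.043, 0.999, 0.0], [0.001, 0.0, -1.0]]
wrist_force: [-0.6, -2.3, -0.0]
gripper_width: 0.006
gripper_force: 0.8
```

```bash
python3 - <<'E'
from h import *
go(.608,.114,.009,92.5)
E
```

```text
turn units [ 0. -0. -0.] shift units after turn [-0.01  3.18  0.01] | t 41.8 w 0.5 F [-0.6 -2.3 -0. ] gf 0.8
```

Smooth sliding at about 2 N, so I'll keep going.

jog_arm(plan="0 0.15 0 0 0 0 1;0 0.15 0 0 0 0 1;0 0.15 0 0 0 0 1;0 0.15 0 0 0 0 1;0 0.15 0 0 0 0 1;0 0.15 0 0 0 0 1;0 0.15 0 0 0 0 1;0 0.15 0 0 0 0 1;0 0.15 0 0 0 0 1;0 0.15 0 0 0 0 1")

```text
time_s: 42.8
tcp_pos: [0.6095, 0.072, 0.0091]
ee_rot: [[-0.999, -0.043, -0.001], [-0.043, 0.999, 0.0], [0.001, 0.0, -1.0]]
wrist_force: [-1.2, -2.6, -0.2]
gripper_width: 0.003
gripper_force: 1.2
```

jog_arm(plan="0 0.15 0 0 0 0 1;0 0.15 0 0 0 0 1;0 0.15 0 0 0 0 1;0 0.15 0 0 0 0 1;0 0.15 0 0 0 0 1;0 0.15 0 0 0 0 1;0 0.15 0 0 0 0 1;0 0.1 0 0 0 0 1;0 0.1 0 0 0 0 1;0 0.05 0 0 0 0 1")

```text
time_s: 43.8
tcp_pos: [0.6079, 0.1043, 0.0091]
ee_rot: [[-0.999, -0.044, -0.001], [-0.044, 0.999, 0.0], [0.001, 0.0, -1.0]]
wrist_force: [-2.1, -4.4, 1.8]
gripper_width: 0.005
gripper_force: 2.0
```

```bash
python3 - <<'E'
from h import *
go(.608,.114,.009,92.5)
E
```

```text
turn units [ 0.   -0.01 -0.  ] shift units after turn [-0.02  0.39  0.  ] | t 43.8 w 0.4 F [-2.1 -4.4  1.8] gf 2.0
```

jog_arm(plan="0 0.05 0 0 0 0 1;0 0.05 0 0 0 0 1;0 0.05 0 0 0 0 1;0 0.05 0 0 0 0 1;0 0.05 0 0 0 0 1;0 0.05 0 0 0 0 1;0 0 0 0 0 0 1;0 0 0 0 0 0 1;0 0 0 0 0 0 1;0 0 0 0 0 0 1")

```text
time_s: 44.8
tcp_pos: [0.6077, 0.1117, 0.0091]
ee_rot: [[-0.999, -0.043, -0.001], [-0.043, 0.999, 0.0], [0.001, 0.0, -1.0]]
wrist_force: [-3.6, -4.9, 0.5]
gripper_width: 0.008
gripper_force: 1.9
```

jog_arm(plan="0 0.05 0 0 0 0 1;0 0.05 0 0 0 0 1;0 0.05 0 0 0 0 1;0 0.05 0 0 0 0 1;0 0.05 0 0 0 0 1;0 0 0 0 0 0 1;0 0 0 0 0 0 1;0 0 0 0 0 0 1;0 0 0 0 0 0 1;0 0 0 0 0 0 1")

```text
time_s: 45.8
tcp_pos: [0.6087, 0.1188, 0.0096]
ee_rot: [[-0.999, -0.044, 0.002], [-0.044, 0.999, 0.002], [-0.002, 0.002, -1.0]]
wrist_force: [-0.9, 0.1, 0.2]
gripper_width: 0.008
gripper_force: 0.1
```

jog_arm(plan="0 0.05 0 0 0 0 1;0 0.05 0 0 0 0 1;0 0.05 0 0 0 0 1;0 0 0 0 0 0 1;0 0 0 0 0 0 1;0 0 0 0 0 0 1;0 0 0 0 0 0 1;0 0 0 0 0 0 1;0 0 0 0 0 0 1;0 0 0 0 0 0 1")

```text
time_s: 46.8
tcp_pos: [0.6083, 0.1197, 0.0096]
ee_rot: [[-0.999, -0.043, 0.0], [-0.043, 0.999, -0.002], [-0.0, -0.002, -1.0]]
wrist_force: [2.3, -8.3, 0.5]
gripper_width: 0.008
gripper_force: 4.5
```

```bash
python3 - <<'E'
from h import *
s=snap('top','t5'); s2=snap('scene','s3')
im=np.zeros((600,700,3),np.uint8); im[:285,:560]=cv2.resize(s2['p'][180:236,215:325],(560,285),interpolation=cv2.INTER_CUBIC)
im[290:590,:680]=cv2.resize(s['p'][150:210,170:306],(680,300),interpolation=cv2.INTER_CUBIC)
cv2.imwrite('pics/v2.png',im[:,:,::-1])
E
```

```text
(no output)
```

View pics/v2.png

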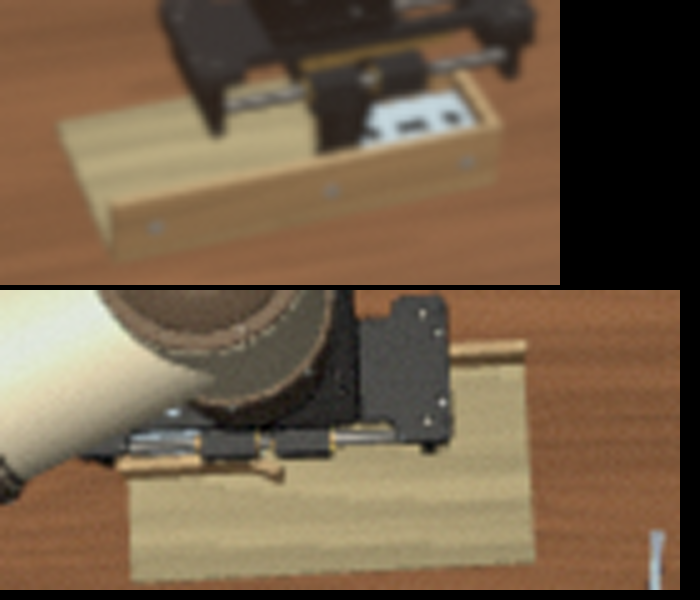

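The pile is at the end wall, and the push force is rising with almost no motion. One more firm push, then I'll retreat.

jog_arm(plan="0 0.05 0 0 0 0 1;0 0.05 0 0 0 0 1;0 0.05 0 0 0 0 1;0 0.05 0 0 0 0 1;0 0 0 0 0 0 1;0 0 0 0 0 0 1;0 0 0 0 0 0 1;0 0 0 0 0 0 1;0 0 0 0 0 0 1;0 0 0 0 0 0 1")

```text
time_s: 47.9
tcp_pos: [0.6081, 0.1198, 0.0096]
ee_rot: [[-0.999, -0.042, -0.002], [-0.042, 0.999, -0.007], [0.003, -0.007, -1.0]]
wrist_force: [8.3, -24.7, 0.7]
gripper_width: 0.003
gripper_force: 12.4
```

jog_arm(plan="0 -0.2 0 0 0 0 1;0 -0.3 0 0 0 0 1;0 -0.4 -0.2 0 0 0 1;0 -0.4 -0.7 0 0 0 -1;0 -0.2 -0.9 0 0 0 -1;0 0 -1 0 0 0 -1;0 0 -1 0 0 0 -1;0 0 -0.6 0 0 0 -1;0 0 0 0 0 0 -1;0 0 0 0 0 0 -1")

```text
time_s: 48.9
tcp_pos: [0.6087, 0.0896, 0.1191]
ee_rot: [[-0.999, -0.044, -0.0], [-0.044, 0.999, 0.001], [0.0, 0.001, -1.0]]
wrist_force: [-0.6, -0.0, -0.4]
gripper_width: 0.558
gripper_force: 0.0
```

```bash
python3 - <<'E'
from h import *
s=snap('wrist','w11'); snap('top','t6')
o=np.array([.6055,.135]);t=np.radians(2.5);jx=np.array([np.cos(t),np.sin(t)]);jy=np.array([-jx[1],jx[0]])
for x in rects(s,white(s['p']),.029,1500,20000):
    P=np.array(x[1:3])/1000-o; print(x,'jig',(P@jx*1000).round(1),(P@jy*1000).round(1))
go(.6,.13,.12,92.5)
im=s['p']; cv2.imwrite('pics/v3.png',im[100:300,150:,::-1])
s=load('t6'); C=cloud(s); h=cv2.cvtColor(s['p'],cv2.COLOR_RGB2HSV)
m=(np.abs(C[:,:,2]-.008)<.006)&(h[:,:,2]>130)&(h[:,:,0]>17)&(h[:,:,0]<27); m[:,:100]=0;m[:,190:]=0;m[:170]=0;m[230:]=0
m=cv2.morphologyEx(m.astype(np.uint8),cv2.MORPH_CLOSE,np.ones((9,9)))
for x in rects(s,m,.009,200): print('cover',x)
d=(h[:,:,2]<90)&(np.arange(512)[None]>120)&(np.arange(512)[None]<170)&(np.arange(384)[:,None]>185)&(np.arange(384)[:,None]<218)
for x in rects(s,d,.033,20): print('bar',x)
E
```

```text
(array([339., 189.]), 604.3, 163.3, 47.7, 72.9, 92.3) jig 0.0 28.3
turn units [ 0.   -0.02 -0.  ] shift units after turn [ 0.25  1.64 -0.08] | t 49.0 w 56.7 F [0.  1.  1.1] gf 0.0
```

View pics/v3.png

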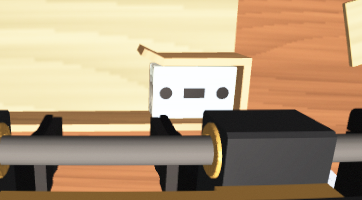

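The crop shows the top plate (centre about (194,93)) inside the case and against its end wall. Measured jig (0, 28) fits the home point. Next, the cover.

```bash
python3 - <<'E'
from h import *
s=load('t6'); print(r.sense()['joints'])
print(onz(s,[(143.3,199)],.033)); h=cv2.cvtColor(s['p'],cv2.COLOR_RGB2HSV)
print(s['p'][205,135],s['p'][199,143],h[205,135])
P=onz(s,[(143.3,199)],.033)[0]
go(P[0],P[1],.16,13.6); go(P[0],P[1],.16,92.5)
E
```

```text
[ 2.33853766e+01  2.62174462e+01 -8.93779416e+00 -7.57794956e-02
 -5.49827241e+01 -1.10843957e+02]
[[0.53583297 0.33650991 0.033     ]]
[218 205 174] [197 186 156] [ 21  51 218]
turn units [-0.01 -0.02  9.86] shift units after turn [10.29 -0.48 -1.68] | t 49.0 w 56.7 F [0.  1.  1.1] gf 0.0
turn units [ 0.   -0.02 -0.  ] shift units after turn [ 2.46 10.01 -1.68] | t 49.0 w 56.7 F [0.  1.  1.1] gf 0.0
```

```bash
python3 - <<'E'
import numpy as np
for k in range(13):
    a=np.radians(92.5+7.77*k); d=np.array([-.224,.76])
    print(k,round(-np.sin(a)*d[0]+np.cos(a)*d[1],2),round(np.cos(a)*d[0]+np.sin(a)*d[1],2))
E
```

```text
0 0.19 0.77
1 0.08 0.79
2 -0.02 0.79
3 -0.13 0.78
4 -0.23 0.76
5 -0.33 0.72
6 -0.43 0.67
7 -0.51 0.6
8 -0.59 0.53
9 -0.66 0.44
10 -0.71 0.35
11 -0.75 0.25
12 -0.78 0.15
```

jog_arm(plan="0.19 0.77 -0.5 0 0 -0.97 -1;0.08 0.79 -0.5 0 0 -0.97 -1;-0.02 0.79 -0.5 0 0 -0.97 -1;-0.13 0.78 0 0 0 -0.97 -1;-0.23 0.76 0 0 0 -0.97 -1;-0.33 0.72 0 0 0 -0.97 -1;-0.43 0.67 0 0 0 -0.97 -1;-0.51 0.6 0 0 0 -0.97 -1;-0.59 0.53 0 0 0 -0.97 -1;-0.66 0.44 0 0 0 -0.97 -1")

```text
time_s: 50.0
tcp_pos: [0.5522, 0.2797, 0.1552]
ee_rot: [[-0.166, -0.986, -0.003], [-0.986, 0.166, -0.001], [0.002, 0.002, -1.0]]
wrist_force: [-0.1, -0.5, -0.6]
gripper_width: 0.997
gripper_force: 0.0
```

jog_arm(plan="-0.7 0.35 0 0 0 -0.97 -1;-0.75 0.25 0 0 0 -0.97 -1;-0.7 0.15 0 0 0 -0.97 -1;0 0 0 0 0 0 -1;0 0 0 0 0 0 -1;0 0 0 0 0 0 -1;0 0 0 0 0 0 -1;0 0 0 0 0 0 -1;0 0 0 0 0 0 -1;0 0 0 0 0 0 -1")

```text
time_s: 51.0
tcp_pos: [0.5366, 0.3338, 0.1569]
ee_rot: [[0.231, -0.973, -0.0], [-0.973, -0.231, 0.001], [-0.001, 0.0, -1.0]]
wrist_force: [1.0, -0.1, -0.3]
gripper_width: 1.0
gripper_force: 0.0
```

```bash
python3 - <<'E'
from h import *
go(.5358,.3365,.02,193.6)
s=snap('wrist','w12'); cv2.imwrite('pics/v4.png',s['p'][:,:,::-1])
E
```

```text
turn units [ 0.    0.   -0.03] shift units after turn [-0.11  0.01  5.48] | t 51.0 w 87.0 F [ 1.  -0.1 -0.3] gf 0.0
```

View pics/v4.png

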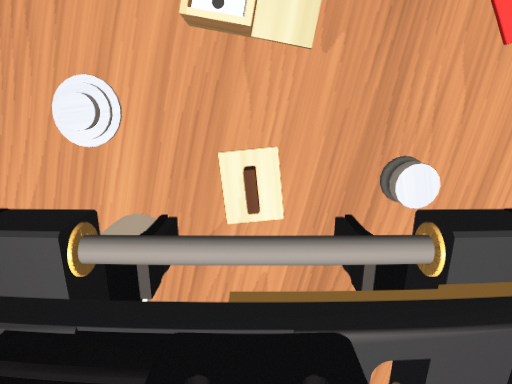

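The view shows the cover undisturbed, its board around (251,187) and its bar around (251,190), turned a few degrees from the tool.

```bash
python3 - <<'E'
from h import *
s=load('w12'); p=s['p'].astype(int)
g=cv2.cvtColor(s['p'],cv2.COLOR_RGB2HSV); print(g[160,235],g[215,275],g[200,320],g[190,251],g[168,248])
win=np.zeros(p.shape[:2],bool); win[140:232,205:295]=1
m=win&(g[:,:,1]<110)&(g[:,:,2]>140); m=cv2.morphologyEx(m.astype(np.uint8),cv2.MORPH_OPEN,np.ones((3,3)))
for x in rects(s,m,.009,500): print('board',x)
d=win&(g[:,:,2]<90)
for x in rects(s,d,.033,50): print('bar',x)
E
```

```text
[ 26  38 253] [ 26  36 253] [ 12 144 207] [ 10 146 115] [  9 151  54]
board (array([251., 185.]), 538.3, 344.6, 60.5, 76.7, 109.2)
```

```bash
python3 - <<'E'
from h import *
s=load('w12'); g=cv2.cvtColor(s['p'],cv2.COLOR_RGB2HSV)
win=np.zeros(g.shape[:2],bool); win[152:222,225:280]=1
for x in rects(s,win&(g[:,:,2]<140),.033,50): print('bar at .033',x)
go(.5383,.3446,.015,199.2)
E
```

```text
bar at .033 (array([251., 189.]), 538.8, 342.5, 11.4, 45.9, 109.1)
turn units [ 0.    0.   -0.73] shift units after turn [-0.38 -0.21  5.68] | t 51.0 w 87.0 F [-0.7 -0.2  0.3] gf 0.0
```

jog_arm(plan="-0.05 -0.05 0.2 0 0 -0.73 -1;-0.15 -0.1 0.5 0 0 0 -1;-0.15 -0.06 0.9 0 0 0 -1;0 0 1 0 0 0 -1;0 0 1 0 0 0 -1;0 0 0.9 0 0 0 -1;0 0 0.7 0 0 0 -1;0 0 0.35 0 0 0 -1;0 0 0.1 0 0 0 -1;0 0 0 0 0 0 -1")

```text
time_s: 52.05
tcp_pos: [0.5389, 0.3442, 0.0155]
ee_rot: [[0.329, -0.944, -0.0], [-0.944, -0.329, 0.0], [-0.0, -0.0, -1.0]]
wrist_force: [0.7, -0.5, 0.3]
gripper_width: 0.998
gripper_force: 0.0
```

jog_arm(plan="0 0 0 0 0 0 1;0 0 0 0 0 0 1;0 0 0 0 0 0 1;0 0 0 0 0 0 1;0 0 0 0 0 0 1;0 0 0 0 0 0 1;0 0 0 0 0 0 1;0 0 0 0 0 0 1;0 0 0 0 0 0 1;0 0 0 0 0 0 1")

```text
time_s: 53.05
tcp_pos: [0.5386, 0.344, 0.0155]
ee_rot: [[0.329, -0.944, -0.0], [-0.944, -0.329, 0.0], [-0.001, 0.0, -1.0]]
wrist_force: [0.4, 0.2, -0.2]
gripper_width: 0.17
gripper_force: 0.0
```

```bash
python3 - <<'E'
from h import *
go(.5385,.344,.015,199.2); print(r.sense()['tcp_pos'])
E
```

```text
turn units [0. 0. 0.] shift units after turn [-0.    0.01  0.02] | t 53.0 w 14.8 F [ 0.4  0.2 -0.2] gf 0.0
[0.53864531 0.34399869 0.01550099]
```

jog_arm(plan="0 0 0 0 0 0 1;0 0 0 0 0 0 1;0 0 0 0 0 0 1;0 0 -0.2 0 0 0 1;0 0 -0.5 0 0 0 1;0 0 -0.9 0 0 0 1;0 0 -1 0 0 0.7 1;0 0 -1 0 0 0.7 1;0 0 -0.8 0 0 0.69 1;0 0 -0.3 0 0 0 1")

```text
time_s: 54.05
tcp_pos: [0.5398, 0.3448, 0.1368]
ee_rot: [[0.044, -0.999, 0.004], [-0.999, -0.044, 0.004], [-0.004, -0.004, -1.0]]
wrist_force: [0.4, -0.0, -1.0]
gripper_width: 0.136
gripper_force: 30.0
```

```bash
python3 - <<'E'
from h import *
go(.6042,.255,.15,182.5)
E
```

```text
turn units [-0.03  0.03  0.  ] shift units after turn [ 3.7  -2.42 -0.53] | t 54.0 w 11.9 F [ 0.4 -0.  -1. ] gf 30.0
```

jog_arm(plan="0.3 -0.2 -0.3 -0.03 0.03 0 1;0.6 -0.4 -0.2 0 0 0 1;0.8 -0.5 0 0 0 0 1;0.8 -0.5 0 0 0 0 1;0.7 -0.4 0 0 0 0 1;0.4 -0.3 0 0 0 0 1;0.1 -0.1 0 0 0 0 1;0 0 0 0 0 0 1;0 0 0 0 0 0 1;0 0 0 0 0 0 1")

```text
time_s: 55.05
tcp_pos: [0.6023, 0.2549, 0.1456]
ee_rot: [[0.045, -0.999, -0.004], [-0.999, -0.045, -0.004], [0.004, 0.005, -1.0]]
wrist_force: [0.6, 0.7, -1.3]
gripper_width: 0.135
gripper_force: 30.0
```

```bash
python3 - <<'E'
from h import *
s=snap('wrist','w13'); print(r.sense()['tcp_pos'])
cv2.imwrite('pics/v5.png',cv2.resize(s['p'][:250,110:400,::-1],None,fx=2.4,fy=2.4,interpolation=cv2.INTER_CUBIC))
E
```

```text
[0.6023119  0.25490654 0.14566155]
```

View pics/v5.png

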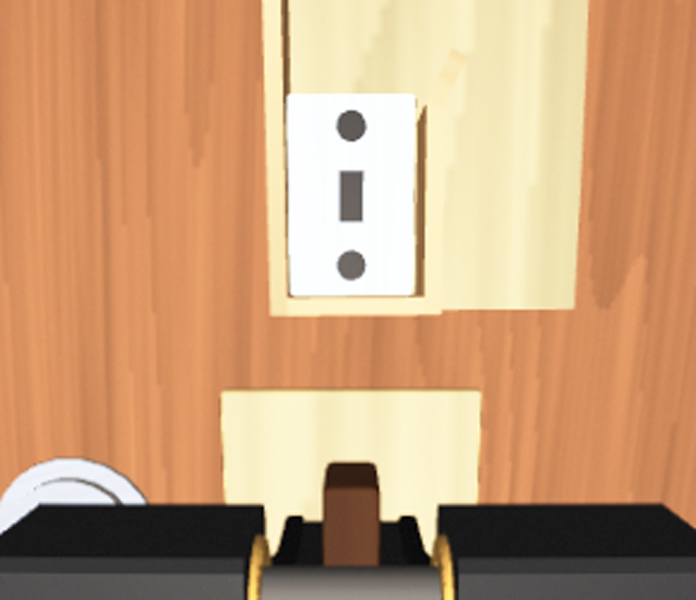

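The view shows the case's end-wall outer corners at crop (270,316) and (441,314). The held cover's leading edge runs from (222,392) to (480,392), and the plates are home.

```bash
python3 - <<'E'
from h import *
s=load('w13'); f=lambda a,b:(a/2.4+110-.3,b/2.4-.3)
tz=.1456; tcp=np.array([.6023,.2549])
A,B=onz(s,[f(270,316),f(441,314)],.041)[:,:2]      # jig (30,70),(-30,70)
C,D=onz(s,[f(222,392),f(480,392)],tz-.0065)[:,:2]  # cover leading edge corners
F0,F1=onz(s,[f(263,0),f(270,316)],.041)[:,:2]
print('len',np.linalg.norm(A-B),np.linalg.norm(C-D)); 
yawj=np.degrees(np.arctan2(*(A-B)[::-1])); yawc=np.degrees(np.arctan2(*(C-D)[::-1])); yf=np.degrees(np.arctan2(*(F1-F0)[::-1]))
print('jig x dir by end',yawj,'by fence',yf-90,'cover edge',yawc)
t=np.radians(yf-90); jx=np.array([np.cos(t),np.sin(t)]);jy=np.array([-jx[1],jx[0]])
rim=(A+B)/2-.038*jy; print('rim',rim,'origin',rim-.032*jy)
tc=np.radians(yawc);cy=np.array([-np.sin(tc),np.cos(tc)])
cov=(C+D)/2+.038*cy; print('cover centre',cov,'minus tcp',cov-tcp,'tcp goal',rim-(cov-tcp))
E
```

```text
len 0.0604834606608435 0.0592675661112008
jig x dir by end 3.188174782978282 by fence 2.7010743429794815 cover edge 2.4852961437052006
rim [0.60353969 0.16785614] origin [0.6050477  0.13589169]
cover centre [0.60169851 0.25581213] minus tcp [-0.00060149  0.00091213] tcp goal [0.60414118 0.16694401]
```

```bash
python3 - <<'E'
from h import *
go(.6041,.167,.075,182.6)
E
```

```text
turn units [ 0.03 -0.03 -0.  ] shift units after turn [3.52 0.09 2.83] | t 55.1 w 12.0 F [-0.4 -0.9 -0.6] gf 30.0
```

jog_arm(plan="0.4 0.02 0 0.03 -0.03 0 1;0.7 0.02 0 0 0 0 1;0.8 0.02 0 0 0 0 1;0.8 0.03 0.2 0 0 0 1;0.5 0 0.5 0 0 0 1;0.25 0 0.7 0 0 0 1;0.07 0 0.7 0 0 0 1;0 0 0.5 0 0 0 1;0 0 0.2 0 0 0 1;0 0 0 0 0 0 1")

```text
time_s: 56.1
tcp_pos: [0.6039, 0.1658, 0.0745]
ee_rot: [[0.043, -0.999, -0.002], [-0.999, -0.043, -0.0], [0.0, 0.002, -1.0]]
wrist_force: [-0.9, -0.3, -0.7]
gripper_width: 0.138
gripper_force: 30.0
```

```bash
python3 - <<'E'
from h import *
go(.6041,.167,.0535,182.6)
E
```

```text
turn units [ 0.01 -0.   -0.01] shift units after turn [-0.05 -0.01  0.84] | t 56.1 w 12.0 F [-0.9 -0.3 -0.7] gf 30.0
```

jog_arm(plan="-0.05 0 0 0.01 0 0 1;0 0 0.1 0 0 0 1;0 0 0.15 0 0 0 1;0 0 0.15 0 0 0 1;0 0 0.15 0 0 0 1;0 0 0.15 0 0 0 1;0 0 0.1 0 0 0 1;0 0 0.04 0 0 0 1;0 0 0 0 0 0 1;0 0 0 0 0 0 1")

```text
time_s: 57.1
tcp_pos: [0.6044, 0.1675, 0.0547]
ee_rot: [[0.044, -0.999, 0.001], [-0.999, -0.044, 0.001], [-0.001, -0.001, -1.0]]
wrist_force: [0.8, 0.0, -0.9]
gripper_width: 0.136
gripper_force: 30.0
```

jog_arm(plan="0 0 0.04 0 0 0 1;0 0 0.02 0 0 0 1;0 0 0 0 0 0 1;0 0 0 0 0 0 1;0 0 0 0 0 0 -0.5;0 0 0 0 0 0 -0.5;0 0 0 0 0 0 -0.5;0 0 0 0 0 0 -0.5;0 0 0 0 0 0 -0.5;0 0 0 0 0 0 -0.5")

```text
time_s: 58.1
tcp_pos: [0.6042, 0.1675, 0.0532]
ee_rot: [[0.044, -0.999, 0.001], [-0.999, -0.044, 0.001], [-0.001, -0.001, -1.0]]
wrist_force: [-0.2, 0.4, 0.0]
gripper_width: 0.597
gripper_force: 0.0
```

jog_arm(plan="0 0 -0.2 0 0 0 -0.5;0 0 -0.5 0 0 0 -0.5;0 0 -0.8 0 0 0 -0.5;0 0 -1 0 0 0 -0.5;0 0 -1 0 0 0 -0.5;-0.5 0 -1 0 0 0 -0.5;-1 0 -0.5 0 0 0 -0.5;-1 0 0 0 0 0 -0.5;-0.5 0 0 0 0 0 -0.5;0 0 0 0 0 0 -0.5")

```text
time_s: 59.1
tcp_pos: [0.6006, 0.2436, 0.1784]
ee_rot: [[0.045, -0.999, 0.001], [-0.999, -0.045, 0.001], [-0.001, -0.001, -1.0]]
wrist_force: [-0.8, -0.4, 0.3]
gripper_width: 0.75
gripper_force: 0.0
```

```bash
python3 - <<'E'
from h import *
s=snap('wrist','w14'); s2=snap('scene','s4'); g=cv2.cvtColor(s['p'],cv2.COLOR_RGB2HSV)
C=cloud(s); print(r.sense()['tcp_pos'])
im=np.zeros((600,600,3),np.uint8); im[:285,:560]=cv2.resize(s2['p'][170:226,215:325],(560,285),interpolation=cv2.INTER_CUBIC)
im[290:590,:600]=cv2.resize(s['p'][50:250,60:460],(600,300),interpolation=cv2.INTER_CUBIC)
cv2.imwrite('pics/v6.png',im[:,:,::-1])
m=(C[:,:,2]>.043)&(C[:,:,2]<.05); v,u=np.nonzero(m); k=(v<200); P=C[m][k]
o=np.array([.605,.1357]);t=np.radians(2.6);jx=np.array([np.cos(t),np.sin(t)]);jy=np.array([-jx[1],jx[0]])
q=np.c_[(P[:,:2]-o)@jx,(P[:,:2]-o)@jy]*1000; k=(abs(q[:,0])<60)&(q[:,1]>-30)&(q[:,1]<90)
A=np.c_[q[k]/1000,np.ones(k.sum())]; print('tilt,z at origin',np.linalg.lstsq(A,P[k,2],rcond=None)[0],'mean z',P[k,2].mean())
print('x',np.percentile(q[k,0],[.5,99.5]),'y',np.percentile(q[k,1],[.5,99.5]))
E
```

```text
[0.60047934 0.24180062 0.17789364]
tilt,z at origin [0.00033416 0.00366581 0.04713782] mean z 0.04725158727459815
x [-29.85266488  29.66225024] y [-12.34804971  70.4350479 ]
```

View pics/v6.png

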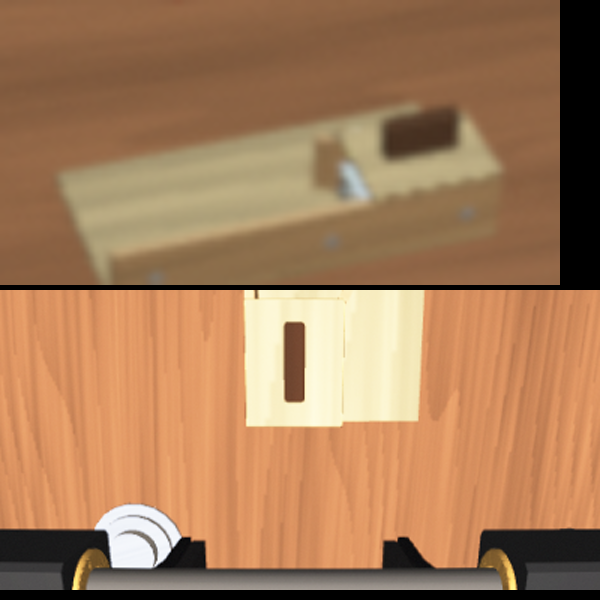

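The cover is seated: level (tilt below 0.004 rad), board top at about 46–47 mm, and edges aligned with the case (x ±30, y to 70). The arm is clear, so I'll hand the job in.

```bash
python3 -c "
from station import r
print(r.finish_job())"
```

```text
the job is handed in; nothing more can be done
None
```

I handed the job in at about 59 s: all four plates are stacked, squared and home against the case's end wall, the cover is seated and level on the rim, and I did not touch the other things on the bench; the system gave no verdict.

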